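# Unlock the canister cap by its squeeze tabs and stand it in the tray

## Robot

A 7-joint arm with a two-finger parallel gripper is mounted at the origin on the work surface. World frame = base frame: x ahead of the robot, y to its left, z up, the work surface at z = 0. Lengths are in m, angles in rad, forces in N, time in s.
With the tool pointing down it reaches from about 0.35 to 0.9 m from the base axis. Payload 19.9 kg.
Tool frame: the origin (TCP) lies between the finger pads; the fingertips stand 19 mm ahead of it and the grasp point (between the pads) is the TCP; z points along the fingers, y is the line along which they close (so a half turn about z gives the same grasp; the last joint's range is limited). The gripper opens to 94 mm and grips with 3 to 60 N. Pads are 16 mm wide; open, the fingers measure 119 mm over their backs; the gripper's body (75 mm by 177 mm) begins 78 mm behind the grasp point.
Start: joints at [1.244, 0.417, -0.01, 1.614, 0.005, 1.111, -0.053], TCP at [0.176, -0.6, 0.196] pointing down, gripper open.
Joint ranges: [-2.81, 2.81], [-0.39, 2.02], [-1.27, 1.25], [0.06, 2.57], [-1.19, 4.33], [0.19, 2], [-2.82, 2.82]. Speed limits (rad/s): [1.89, 1.89, 2.39, 2.39, 3.01, 3.01, 3.01].

## Interface

Orientations are given as a 3x3 rotation matrix whose columns are the frame's x, y, z axes.
In Python, from rig import robot gives the robot as it stands. Calls block until the motion is done:
- robot.move_ptp(position, orientation): joint-space move of the TCP to a pose.
- robot.move_linear(position, velocity=0.15, frame=None, threshold=None): straight line of the TCP; frame=None keeps the orientation; velocity is the mean speed in m/s. With threshold (N) it stops when the force on the tool has changed by that much, and returns True; else False.
- robot.goto_joints(angles): joint-space move.
- robot.gripper_to(opening): finger opening in m; the grip force is fixed at half the most; returns when the fingers have stopped.
- robot.pause(seconds).
- robot.ik(position, orientation): joint angles nearest the present ones, or None.
- robot.get_state(): the state.
- robot.grab_frame(name): name is "scene" or "top" or "wrist"; returns the picture (420x560x3 uint8, red, green, blue); there is no depth.
- robot.camera_info(name): a dict with "fx", "fy", "cx", "cy" (pixels), "rvec" (rotation vector, rad) and "tvec" (3), from world to camera coordinates, as OpenCV has them. Camera axes: x right, y down, z forward; pixel columns grow to the right and rows downward; lengths in m; the calibration is good to about 2 mm. A picture is of the moment at which its call begins: read the wrist's pose just before it. camera_info takes no time and is no camera call; for the wrist camera it gives the pose at the moment of the call.
A pose or a line that the arm cannot do raises robot.PlanningError and nothing moves.
- robot.sign_off(): hands the job in; it is judged then, once.
The state is a dict: "time": time; "qpos": joint angles; "joint_vel": joint speeds; "effort": joint torques, N m; "ee_pos": TCP position; "tool_rot": TCP orientation; "force": force on the tool from outside, world axes, zero at the start; "moment": the same for the moment, N m; "opening": finger opening in m; "grasp_force": force on a finger pad.
Only numpy, scipy, OpenCV 4.12 (cv2) and the standard library are available. Lean on these libraries where they do the work, as an engineer would, in place of code of your own. Each camera call takes 0.05 s, during which the arm holds its last target. There are 200 camera calls.

## Task

Open the desiccant canister: squeeze the cap's two orange tabs together and, keeping them squeezed, turn the cap gently anticlockwise (seen from above) until it comes up against its soft stop, then lift it straight out and stand it upright, plug down, inside the blue tray and let go. Do not force the cap against the canister, do not drop it, and leave the other things on the bench alone.

Things in the scene. Friction and masses are not known exactly. Their poses are not given: they have to be found in the camera images.
- canister: Aluminium canister 92 mm across, fixed to the bench by a 130 mm square foot plate; round open mouth, rim 95 mm above the bench, closed by the cap. Origin: centre of its underside on the bench, z up; its x and y axes are those of the locked cap.
- mouth (a point): Centre of the mouth, at rim height. Under the rim an unseen bayonet flange holds the cap's ears; its slots lie 37 to 80 degrees anticlockwise of the locked place, different each time. A rubber stop just past them yields elastically, about 10 N m per rad. The cap lifts out from 5 degrees before touching the stop to 3 degrees after. Side play 1.5 mm. Over 45 N (summed contacts) between cap and canister is forcing.
- notch (a point): Middle of the notch between two 9 mm high cleats on the rim at the canister's +y side, 40 mm from the axis; another is opposite at -y. A tab nose of the locked cap sits in each, and the cap cannot turn until both noses are drawn in by squeezing the tabs. Nothing else stands above the rim.
- cap: Loose black cap, about 0.14 to 0.2 kg, seated on the canister. Origin: on its axis, at the underside of its disc, level with the rim when seated; z up. Disc 70 mm across, 8 mm thick; below it a grey plug 51 mm across, 16 mm long, with two ears along +x and -x reaching 32.5 mm from the axis. On top stand two orange tabs, on its +y and -y sides.
- tab_a_pad (a point): Middle of the outer face of the upright orange tab on the cap's +y side, 28 mm from the cap's axis and 36 mm above the cap's origin. The tab is a plate 26 mm wide (cap x), 6 mm thick, from 9 to 47 mm above the cap's origin; below it a nose reaches 41 mm from the axis, 1.5 to 7.5 mm above the origin. It slides straight towards the axis.
- tab_b_pad (a point): The same for the tab on the cap's -y side. The two tabs are 56 mm apart over their outer faces, 44 mm when both are fully squeezed in.
- tab_a (a joint): How far the +y tab is pressed in, m: 0 sprung out (locked) to 0.006 fully in. The nose is clear of the cleats from about 0.005. The spring takes 3 N at the start and 7 N at full travel.
- tab_b (a joint): The same for the -y tab.
- tray: Shallow tray with blue walls, 150 mm square outside, walls 5 mm thick and 14 mm high, floor 5 mm above the bench, fixed. Origin: centre of its underside. The cap standing in it on its plug has its origin 21 mm above the bench.
- solvent: White bottle with a red cap, 62 mm across, 170 mm tall, bystander. Origin: centre of its underside.
- cup: Small black cup, 48 mm across, 35 mm tall, bystander. Origin: centre of its underside.
- phone: Phone in a dark red case, 78 x 155 x 12 mm, lying flat, bystander. Origin: centre of its underside.
- driver: Screwdriver lying on the bench, bystander. Origin: underside, near its middle.
Not all that is in view belongs to the job. Of the things that look like the canister, the middle-sized one is meant.

How it is judged:
On the way, in this order (a step that is already met when the one before it is completed fails the run):
1. the cap, still seated, has been turned at least 0.45 rad from its locked position with both tabs squeezed in (angle between the x axis of cap and the x axis of canister, either way round above 0.45 rad and z of cap in the frame of canister below 0.1 m and horizontal distance between cap and canister below 0.006 m and value of joint each of tab_a, tab_b above 0.003 m), for 0.1 s.
2. the cap has been lifted clear of the canister (z of cap in the frame of canister above 0.118 m), for 0.1 s.
At the end, for the whole second after the job is handed in: The cap stands upright (within 0.12 rad) on its plug on the tray's floor, its axis within 50 mm of the tray's centre along each of the tray's sides, both tabs sprung out again (under 1.5 mm in), at rest, untouched by the robot (x of cap in the frame of tray between -0.05 and 0.05 m and y of cap in the frame of tray between -0.05 and 0.05 m and z of cap in the frame of tray between 0.015 and 0.025 m and angle between cap's own z axis and vertical below 0.12 rad and value of joint each of tab_a, tab_b below 0.0015 m and linear speed of cap below 0.02 m/s).
It fails at once if the cap was forced against the canister: over 45 N of contact once turned out of its locked place (0.15 rad), or over 80 N before (contact force between cap and canister above 80 N or (contact force between cap and canister above 45 N and angle between the x axis of cap and the x axis of canister, either way round above 0.15 rad and horizontal distance between cap and canister below 0.01 m)).
It fails at once if the cap was dropped (falling faster than 0.45 m/s out of the fingers, about 10 mm) (linear speed of cap above 0.45 m/s and contact force between the fingers and cap below 0.2 N).
It fails at once if a bystander (bottle, cup, phone or screwdriver) was moved over 20 mm (distance of any of solvent, cup, phone, driver from where it was at the start of the episode above 0.02 m).
It also fails if it takes over 72 s, if anything falls off the work surface, if the arm or the gripper's body presses on something with over 40 N, if the wrist force passes 120 N, or if a joint passes its speed limit or range.

## Working session

There is one attempt and no reset: what is moved stays moved. The work goes in short steps, each a Python script; the robot and the scene stay as the last script left them, time stands still between calls to the robot, and variables do not carry over. Pictures are saved under pics/ and viewed, at most 10 in all, crops included, and the job is handed in when it is done.

```bash
ls; mkdir -p pics; python3 - <<'E'
from rig import robot
import cv2,numpy as np
a=robot.grab_frame("scene");b=robot.grab_frame("top")
cv2.imwrite("pics/scene.png",a[:,:,::-1]);cv2.imwrite("pics/top.png",b[:,:,::-1])
for n in("scene","top","wrist"):print(n,robot.camera_info(n))
s=robot.get_state();print(s["time"],s["force"],s["opening"])
E
```

```text
pics
scene {'fx': 510.83606073346334, 'fy': 510.83606073346334, 'cx': 271.2534166197244, 'cy': 209.63003218173407, 'rvec': array([ 0.97246897,  2.45704339, -1.10409756]), 'tvec': array([ 0.34031915, -0.21389141,  1.83817622])}
top {'fx': 494.5338680620332, 'fy': 494.5338680620332, 'cx': 281.84700965280604, 'cy': 209.22242664232698, 'rvec': array([ 2.16408374, -2.03596859,  0.23288237]), 'tvec': array([0.07011114, 0.57372803, 1.08360927])}
wrist {'fx': 340.0539422458366, 'fy': 340.0539422458366, 'cx': 282.01253985939616, 'cy': 206.332833764561, 'rvec': array([-2.3457324 ,  1.75461134,  0.22570177]), 'tvec': array([-0.62461559, -0.02655451,  0.3907831 ])}
0.1 [-0.15467248  0.01050462  0.37652339] 0.09407409195235727
```

View pics/scene.png

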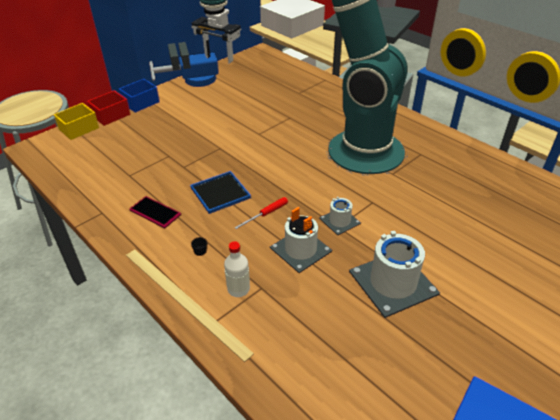

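View pics/top.png

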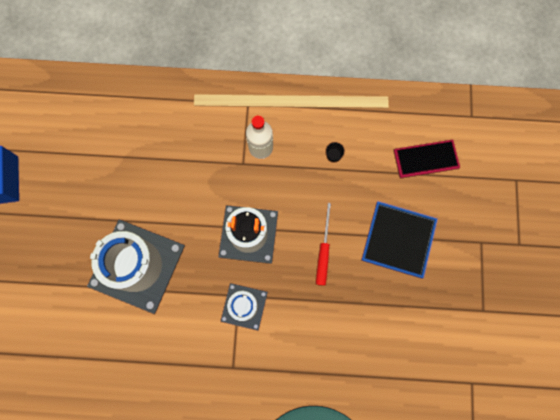

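The top view shows three canister-like things: the large one at (125,262), the middle one with orange tabs and black cap at (248,232), and the small one at (243,306). The middle one is meant. The tray is at (400,240), with the screwdriver between at (325,245), the bottle at (259,138), the cup at (335,152) and the phone at (427,158).

```bash
cat > h.py <<'E'
import cv2,numpy as np
from rig import robot
def ray(ci,px,z):
    """pixel -> world point on the plane at height z"""
    K=np.array([[ci["fx"],0,ci["cx"]],[0,ci["fy"],ci["cy"]],[0,0,1]])
    R=cv2.Rodrigues(np.array(ci["rvec"]))[0];c=-R.T@ci["tvec"]
    d=R.T@np.linalg.inv(K)@np.array([px[0],px[1],1.]);return c+d*(z-c[2])/d[2]
def blobs(img,lo,hi,amin=15):
    m=cv2.inRange(cv2.cvtColor(img,cv2.COLOR_RGB2HSV),lo,hi)
    cs=cv2.findContours(m,cv2.RETR_EXTERNAL,cv2.CHAIN_APPROX_NONE)[0]
    return m,sorted([c for c in cs if cv2.contourArea(c)>amin],key=cv2.contourArea)[::-1]
def down(yaw):
    """tool pointing down, closing axis y at angle yaw in world"""
    y=np.array([np.cos(yaw),np.sin(yaw),0]);z=np.array([0,0,-1.]);return np.c_[np.cross(y,z),y,z]
E
python3 - <<'E'
from h import *
b=cv2.imread("pics/top.png")[:,:,::-1].copy();ci=robot.camera_info("top")
m,cs=blobs(b,(5,180,120),(18,255,255))
for c in cs[:6]:
    r=cv2.minAreaRect(c);print("or",r,ray(ci,r[0],.14))
m,cs=blobs(b,(100,120,60),(125,255,255),100)
for c in cs[:4]:
    r=cv2.minAreaRect(c);p=[ray(ci,q,.014) for q in cv2.boxPoints(r)]
    print("bl",r[0],np.round(np.mean(p,0),4),[round(np.linalg.norm(p[i]-p[i-1]),3) for i in range(4)],np.round(p,3)[:, :2].tolist())
for n,p,z in(("can foot",(249,234),.005),("bottle",(260,140),.08),("cup",(335,152),.03),("driver",(323,262),.02)):print(n,ray(ci,p,z))
cv2.imwrite("pics/crop.png",cv2.resize(b[190:340,170:320,::-1],(600,600),interpolation=cv2.INTER_CUBIC))
s=robot.get_state();print(s["tool_rot"])
E
```

```text
or ((256.0, 225.0), (14.0, 4.0), 90.0) [0.51305524 0.1574772  0.14      ]
or ((232.0, 223.0), (12.0, 6.0), 90.0) [0.51426577 0.20930984 0.14      ]
bl (399.73583984375, 239.42453002929688) [ 0.5242 -0.1808  0.014 ] [np.float64(0.15), np.float64(0.15), np.float64(0.154), np.float64(0.149)] [[0.468, -0.088], [0.614, -0.125], [0.579, -0.275], [0.436, -0.235]]
bl (8.5, 173.99998474121094) [0.6284 0.7829 0.014 ] [np.float64(0.145), np.float64(0.042), np.float64(0.145), np.float64(0.041)] [[0.698, 0.817], [0.701, 0.775], [0.558, 0.749], [0.556, 0.79]]
bl (108.6973648071289, 254.04563903808594) [0.4461 0.5092 0.014 ] [np.float64(0.042), np.float64(0.098), np.float64(0.043), np.float64(0.097)] [[0.407, 0.544], [0.5, 0.514], [0.485, 0.474], [0.392, 0.504]]
bl (131.55093383789062, 264.17620849609375) [0.4255 0.452  0.014 ] [np.float64(0.04), np.float64(0.097), np.float64(0.041), np.float64(0.097)] [[0.387, 0.487], [0.479, 0.455], [0.464, 0.417], [0.372, 0.449]]
can foot [0.51578927 0.181113   0.005     ]
bottle [0.72931309 0.16653035 0.08      ]
cup [ 0.72836611 -0.01640131  0.03      ]
driver [0.45711898 0.0008657  0.02      ]
[[ 9.59416321e-01  2.81993181e-01 -4.10815221e-04]
 [ 2.81993457e-01 -9.59415816e-01  9.90879792e-04]
 [-1.14721276e-04 -1.06651345e-03 -9.99999425e-01]]
```

View pics/crop.png

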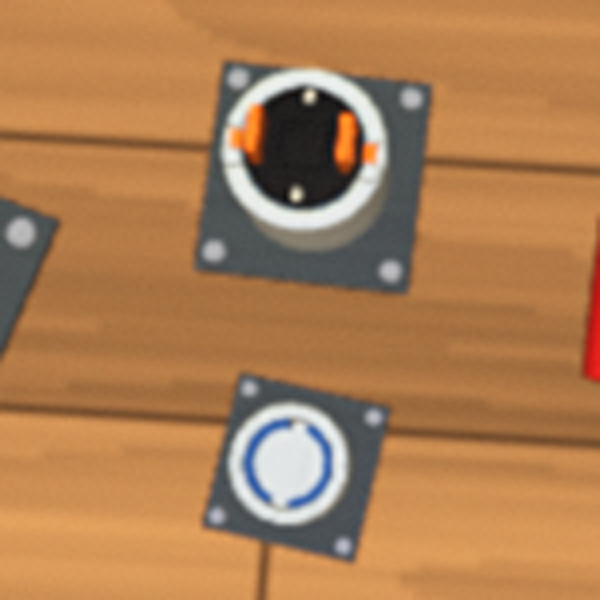

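The crop shows the middle canister with two orange tabs, its noses at crop (238,137) and (370,152). It is the only one with the cap, so I'll go above it.

```bash
python3 - <<'E'
from h import *
p=[.514,.183,.30]
for y in(83.5,-96.5):
    for d in(0,45,85):
        q=robot.ik(p,down(np.radians(y+d)));print(y,d,None if q is None else np.round(q,2))
ok=[y for y in(83.5,-96.5) if all(robot.ik(p,down(np.radians(y+d))) is not None for d in(0,45,85))]
print(ok)
y=min(ok,key=lambda y:abs(robot.ik(p,down(np.radians(y+45)))[6]))
robot.move_ptp(p,down(np.radians(y)))
ci=robot.camera_info("wrist");a=robot.grab_frame("wrist");cv2.imwrite("pics/w1.png",a[:,:,::-1])
s=robot.get_state();R=cv2.Rodrigues(ci["rvec"])[0];c=-R.T@ci["tvec"]
print(y,s["time"],s["ee_pos"],s["qpos"],"cam",c,"in tool",s["tool_rot"].T@(c-s["ee_pos"]))
m,cs=blobs(a,(5,180,120),(18,255,255))
for k in cs[:6]:
    r=cv2.minAreaRect(k);print("or",r,ray(ci,r[0],.142))
E
```

```text
83.5 0 [ 0.54  0.42 -1.23  1.65  0.41  1.36  0.71]
83.5 45 [ 0.46  0.35 -1.08  1.65  0.32  1.33  1.57]
83.5 85 [ 0.46  0.35 -1.08  1.65  0.32  1.33  2.26]
-96.5 0 [ 0.43  0.34 -1.05  1.65  0.3   1.32 -2.34]
-96.5 45 [ 0.46  0.36 -1.09  1.65  0.32  1.33 -1.58]
-96.5 85 [ 0.5   0.38 -1.16  1.65  0.36  1.34 -0.91]
[83.5, -96.5]
83.5 3.1583 [0.51424142 0.18241453 0.29985236] [ 0.5419618   0.42134386 -1.23086839  1.65013324  0.40512254  1.3612598
  0.70791038] cam [0.4411634  0.19070371 0.48886606] in tool [ 7.35928281e-02 -1.53309866e-04 -1.88995659e-01]
or ((256.1239318847656, 189.85841369628906), (27.139751434326172, 13.436838150024414), 86.18592071533203) [0.5110123 0.1555019 0.142    ]
or ((306.5, 187.5), (27.0, 7.0), 90.0) [0.51451186 0.20786101 0.142     ]
or ((314.5, 182.5), (7.0, 5.0), 90.0) [0.51020461 0.21659822 0.142     ]
```

View pics/w1.png

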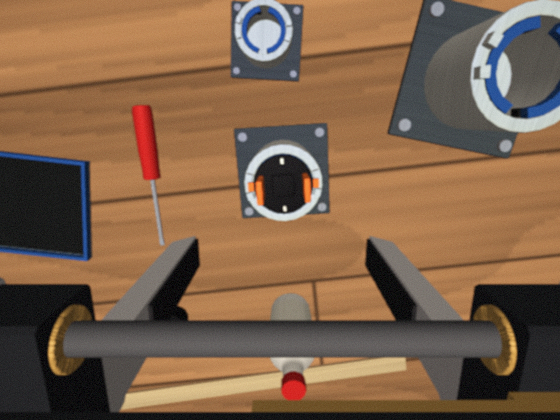

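The view shows the tabs at (256,190) and (307,187), pale ear marks at (283,160) and (284,209), and the rim ring around (284,182). Next I measure the ring centre and axis, go closer, and repeat.

```bash
cat >> h.py <<'E'
def measure(a,ci,guess):
    """rim centre (pale ring at z .095), tab blob centres; returns dict of world points"""
    R=cv2.Rodrigues(np.array(ci["rvec"]))[0];pc=R@np.r_[guess,.095]+ci["tvec"]
    u=np.array([ci["fx"]*pc[0]/pc[2]+ci["cx"],ci["fy"]*pc[1]/pc[2]+ci["cy"]]);rad=.05*ci["fx"]/pc[2]
    hsv=cv2.cvtColor(a,cv2.COLOR_RGB2HSV)
    near=np.zeros(a.shape[:2],np.uint8);cv2.circle(near,tuple(int(v) for v in u),int(rad*1.25),255,-1)
    pale=cv2.inRange(hsv,(0,0,195),(180,40,255))&near
    cs=cv2.findContours(pale,cv2.RETR_EXTERNAL,cv2.CHAIN_APPROX_NONE)[0]
    hull=cv2.convexHull(max(cs,key=cv2.contourArea));e=cv2.fitEllipse(hull)
    small=[cv2.minAreaRect(c)[0] for c in cv2.findContours(pale,cv2.RETR_LIST,cv2.CHAIN_APPROX_NONE)[0] if 3<len(c)<.9*rad and np.hypot(*(np.mean(c[:,0],0)-u))<.75*rad]
    org=cv2.inRange(hsv,(4,150,90),(20,255,255))&near
    n,l,st,ce=cv2.connectedComponentsWithStats(org)
    return dict(rim=(ray(ci,e[0],.095),np.array(e[1])/ci["fx"]*pc[2]),marks=[(m,ray(ci,m,.103)) for m in small],
      tabs=[(st[i].tolist(),ray(ci,ce[i],.142)) for i in range(1,n) if st[i][4]>15])
E
python3 - <<'E'
from h import *
np.set_printoptions(precision=4,suppress=True)
def show(d):
    for k,v in d.items():print(k,v)
a=cv2.imread("pics/top.png")[:,:,::-1].copy();show(measure(a,robot.camera_info("top"),(.514,.183)))
a=cv2.imread("pics/w1.png")[:,:,::-1].copy();show(measure(a,robot.camera_info("wrist"),(.514,.183)))
robot.move_linear([.514,.183,.20])
ci=robot.camera_info("wrist");a=robot.grab_frame("wrist");cv2.imwrite("pics/w2.png",a[:,:,::-1])
print(robot.get_state()["ee_pos"]);show(measure(a,ci,(.514,.183)))
E
```

```text
rim (array([0.5158, 0.1832, 0.095 ]), array([0.0879, 0.0898]))
marks []
tabs [([231, 200, 34, 9, 140], array([0.5582, 0.1789, 0.142 ])), ([218, 212, 6, 25, 65], array([0.5116, 0.2337, 0.142 ])), ([228, 217, 8, 14, 67], array([0.513 , 0.2079, 0.142 ])), ([253, 218, 7, 15, 77], array([0.5128, 0.1575, 0.142 ]))]
rim (array([0.4968, 0.1846, 0.095 ]), array([0.0507, 0.0787]))
marks [((284.0, 208.5), array([0.5448, 0.1812, 0.103 ])), ((281.3000183105469, 160.90000915527344), array([0.4889, 0.1845, 0.103 ]))]
tabs [([302, 173, 16, 30, 264], array([0.5132, 0.2095, 0.142 ])), ([249, 176, 15, 29, 255], array([0.5105, 0.1576, 0.142 ]))]
[0.5144 0.1833 0.201 ]
rim (array([0.4957, 0.1847, 0.095 ]), array([0.0486, 0.08  ]))
marks [((283.5, 237.0), array([0.5445, 0.1813, 0.103 ])), ((280.0, 174.99998474121094), array([0.4886, 0.1846, 0.103 ]))]
tabs [([307, 191, 22, 42, 493], array([0.5115, 0.2091, 0.142 ])), ([236, 195, 21, 42, 504], array([0.509 , 0.1586, 0.142 ]))]
```

View pics/w2.png

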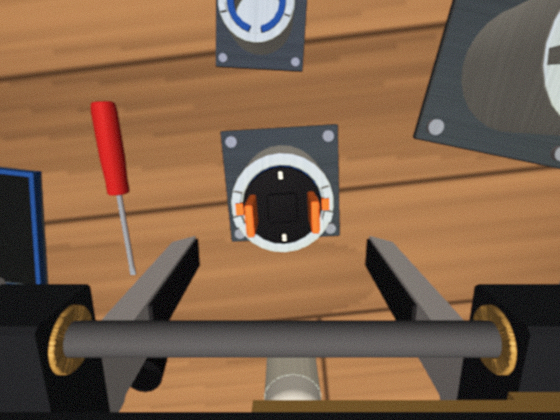

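The ear marks are at (280,175) and (284,237). They put the cap's centre at (0.5166, 0.1830), with the tab axis at about 86.8°. The top-view rim centre and the tab midpoint agree to about 1 mm. Now I grasp.

```bash
python3 - <<'E'
from h import *
np.set_printoptions(precision=4,suppress=True)
Y=down(np.radians(86.8))
robot.move_linear([.5165,.1831,.20],frame=Y)
robot.move_linear([.5165,.1831,.131],velocity=.06,threshold=8)
def st(t):
    s=robot.get_state();print(t,s["time"],s["ee_pos"],"F",s["force"],"M",s["moment"],s["opening"],s["grasp_force"]);return s
st("down");robot.gripper_to(.040);st("grip")
robot.pause(.3);s=st("grip");print(s["qpos"],s["tool_rot"])
E
```

```text
down 5.575 [0.5167 0.1832 0.1313] F [0.4274 0.9116 0.3635] M [ 0.0561 -0.193   0.0408] 0.09403325196604241 0.0
grip 6.5167 [0.5167 0.1832 0.1315] F [-2.2328 -2.2371  8.4864] M [-0.3165  0.4075  0.0171] 0.04079528031182619 25.39369761943817
grip 6.8167 [0.5167 0.1832 0.1314] F [-1.6196 -1.4625  8.3932] M [-0.2771  0.3497 -0.0195] 0.040236051761145884 25.41381686925888
[ 0.4242  0.5963 -1.0919  1.8435  0.6013  1.079   0.6157] [[-0.9984  0.0558  0.0005]
 [ 0.0558  0.9984 -0.    ]
 [-0.0005 -0.     -1.    ]]
```

```bash
python3 - <<'E'
from h import *
a=robot.grab_frame("wrist");b=robot.grab_frame("top")
w=cv2.resize(a[180:400,160:400],(480,440),interpolation=cv2.INTER_CUBIC);t=cv2.resize(b[180:290,200:270],(280,440),interpolation=cv2.INTER_CUBIC)
cv2.imwrite("pics/g.png",np.hstack([w,t])[:,:,::-1])
E
```

```text
(no output)
```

View pics/g.png

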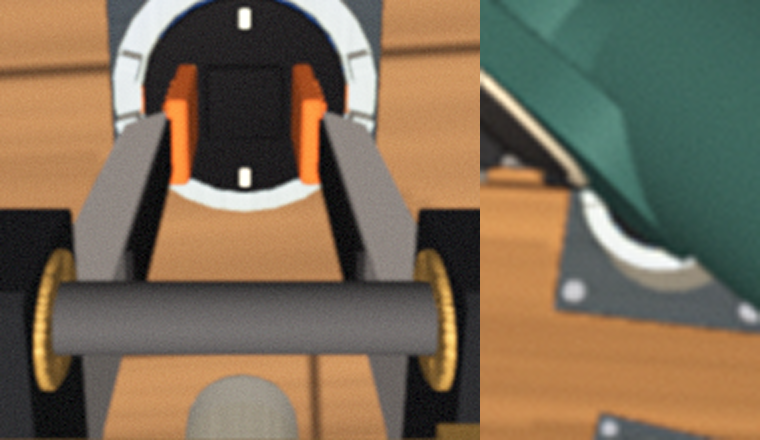

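The tabs are drawn in symmetrically: left at crop (180,110), right at (310,110), with the pads bearing on their outer faces. Next I turn in small wrist steps while watching the moment.

```bash
cat > turn.py <<'E'
from h import *
import sys
np.set_printoptions(precision=3,suppress=True)
q0=np.array(robot.get_state()["qpos"]);j0=float(sys.argv[1]);step=float(sys.argv[2]);end=float(sys.argv[3]);lim=float(sys.argv[4])
a=np.degrees(q0[6]-j0);h=[]
while a<end:
    a+=step;q=q0.copy();q[6]=j0+np.radians(a);robot.goto_joints(q);robot.pause(.05)
    s=robot.get_state();h.append(s["moment"][2])
    print(round(a,1),round(s["time"],2),"F",s["force"],"Mz",round(h[-1],3),"op",round(s["opening"],4),"gf",round(s["grasp_force"],1))
    if abs(h[-1]-np.median(h[:4]))>lim or np.hypot(*s["force"][:2])>15:print("STOP");break
E
python3 turn.py 0.6157 3 33 0.5
```

```text
3.0 7.22 F [ 0.667 -0.019  3.07 ] Mz 0.074 op 0.0406 gf 24.4
6.0 7.52 F [ 0.242 -0.497  4.317] Mz -0.049 op 0.0404 gf 24.6
9.0 7.82 F [ 0.168 -0.043  4.788] Mz -0.031 op 0.0407 gf 24.7
12.0 8.12 F [-0.155  0.398  5.7  ] Mz -0.076 op 0.0405 gf 24.7
15.0 8.42 F [-0.469 -0.463  5.891] Mz 0.015 op 0.0403 gf 24.7
18.0 8.72 F [0.552 0.191 5.514] Mz -0.089 op 0.0406 gf 24.7
21.0 9.02 F [0.071 0.392 5.283] Mz -0.064 op 0.0407 gf 24.7
24.0 9.32 F [0.316 0.486 4.941] Mz -0.032 op 0.0408 gf 24.7
27.0 9.62 F [ 0.249 -0.111  5.263] Mz -0.067 op 0.0407 gf 24.7
30.0 9.92 F [0.698 0.151 4.93 ] Mz 0.013 op 0.0406 gf 24.7
33.0 10.22 F [-0.346 -0.114  5.27 ] Mz -0.072 op 0.0405 gf 24.7
36.0 10.52 F [ 0.381 -0.243  5.8  ] Mz -0.011 op 0.0406 gf 24.7
```

```bash
python3 turn.py 0.6157 1 88 0.25 | tail -22
```

```text
55.9 16.52 F [-0.749 -0.389  5.786] Mz -0.093 op 0.0405 gf 24.7
56.9 16.82 F [ 0.624 -0.448  5.192] Mz -0.138 op 0.0406 gf 24.7
57.9 17.12 F [-0.058  0.055  5.833] Mz -0.119 op 0.0406 gf 24.7
58.9 17.42 F [-1.036  1.03   5.945] Mz -0.066 op 0.0407 gf 24.7
59.9 17.72 F [-0.164 -0.172  5.832] Mz -0.036 op 0.0404 gf 24.7
60.9 18.02 F [-0.843 -0.816  5.303] Mz -0.086 op 0.0406 gf 24.7
61.9 18.32 F [ 0.113 -0.466  5.549] Mz -0.073 op 0.0406 gf 24.7
62.9 18.62 F [-0.279 -1.11   5.407] Mz -0.054 op 0.0404 gf 24.7
63.9 18.92 F [ 0.737 -0.375  5.   ] Mz -0.031 op 0.0405 gf 24.7
64.9 19.22 F [-0.359 -0.584  4.429] Mz -0.064 op 0.0405 gf 24.7
65.9 19.52 F [0.009 0.049 5.796] Mz -0.097 op 0.0403 gf 24.7
66.9 19.82 F [-0.835 -1.385  5.288] Mz -0.083 op 0.0406 gf 24.7
67.9 20.12 F [-0.41  -0.664  4.928] Mz -0.103 op 0.0405 gf 24.7
68.9 20.42 F [0.05  0.965 5.097] Mz -0.1 op 0.0406 gf 24.7
69.9 20.72 F [-0.654 -0.336  5.33 ] Mz -0.038 op 0.0403 gf 24.7
70.9 21.02 F [ 0.375 -0.178  5.825] Mz -0.081 op 0.0402 gf 24.7
71.9 21.32 F [-0.266  0.119  5.417] Mz -0.146 op 0.0407 gf 24.7
72.9 21.62 F [-1.598 -0.254  6.152] Mz -0.256 op 0.0403 gf 24.8
73.9 21.92 F [-1.944  0.194  6.337] Mz -0.222 op 0.0406 gf 24.9
74.9 22.22 F [-1.237 -0.738  5.966] Mz -0.327 op 0.0409 gf 24.9
75.9 22.52 F [-2.013 -0.168  5.371] Mz -0.411 op 0.0403 gf 25.0
STOP
```

The stop touched at about 72°. I back off to 71.5° and try a gentle lift.

```bash
python3 - <<'E'
from h import *
np.set_printoptions(precision=4,suppress=True)
def st(t):
    s=robot.get_state();print(t,s["time"],s["ee_pos"],"F",s["force"],"Mz",s["moment"][2],s["opening"],s["grasp_force"]);return s
q=np.array(robot.get_state()["qpos"]);q[6]=.6157+np.radians(71.5);robot.goto_joints(q);s=st("back")
p=np.array(s["ee_pos"])
hit=robot.move_linear(p+[0,0,.008],velocity=.02,threshold=15);print(hit);st("l1")
if not hit:
    hit=robot.move_linear(p+[0,0,.04],velocity=.04,threshold=15);print(hit);st("l2")
    if not hit:
        robot.move_linear(p+[0,0,.10],velocity=.08);st("l3")
        robot.pause(.1);st("l4")
        # tray pose options
        for z in(.20,.057):
            for y in(158.3,90,76-0,104):print(z,y,robot.ik([.524,-.181,z],down(np.radians(y))))
E
```

```text
back 22.7667 [0.5164 0.1833 0.1315] F [-0.4794  0.2076  6.1676] Mz -0.006408627522053685 0.040942167505614 24.759464263916016
False
l1 23.3167 [0.5164 0.1833 0.1395] F [-0.4413 -0.2137 -0.9537] Mz 0.008670058216929406 0.04055594766315889 23.359825909137726
False
l2 24.2667 [0.5163 0.1832 0.1713] F [ 0.0958 -0.3991 -0.9564] Mz -0.030996440390515093 0.040411087027052886 23.359678387641907
l3 25.1667 [0.5162 0.1831 0.2311] F [ 0.0432 -0.3583 -2.1124] Mz 0.007463944626049647 0.04117909579468798 23.358615338802338
l4 25.2667 [0.5162 0.1832 0.231 ] F [ 0.103   0.1525 -0.5976] Mz 0.006557822865556105 0.04071652959843692 23.35967928171158
0.2 158.3 [ 1.1265  0.5167 -1.1278  1.7615  0.5018  1.1889  2.6164]
0.2 90 [ 1.0689  0.4688 -1.0293  1.7629  0.4359  1.1605  1.4785]
0.2 76 [ 1.0521  0.4572 -1.0023  1.7633  0.419   1.1539  1.2481]
0.2 104 [ 1.0851  0.4808 -1.0558  1.7625  0.453   1.1674  1.7088]
0.057 158.3 [ 0.9969  0.6745 -0.9557  1.8794  0.6769  0.9514  2.4878]
0.057 90 [ 0.9103  0.6135 -0.8239  1.8818  0.5703  0.8988  1.3777]
0.057 76 [ 0.8921  0.603  -0.7975  1.8824  0.5496  0.8898  1.1495]
0.057 104 [ 0.9287  0.6249 -0.8511  1.8813  0.5918  0.9085  1.6053]
```

```bash
python3 - <<'E'
from h import *
np.set_printoptions(precision=4,suppress=True)
robot.move_ptp([.524,-.181,.22],down(np.radians(90)))
ci=robot.camera_info("wrist");a=robot.grab_frame("wrist");c=robot.grab_frame("scene")
s=robot.get_state();print(s["time"],s["ee_pos"],s["force"],s["opening"],s["grasp_force"])
cv2.imwrite("pics/t.png",np.hstack([cv2.resize(a,(450,338)),cv2.resize(c[100:240,150:295],(350,338))])[:,:,::-1])
E
```

```text
26.7333 [ 0.5244 -0.1795  0.2201] [ 0.1704  0.9368 -1.5684] 0.040447525169247434 23.360466063022614
```

View pics/t.png

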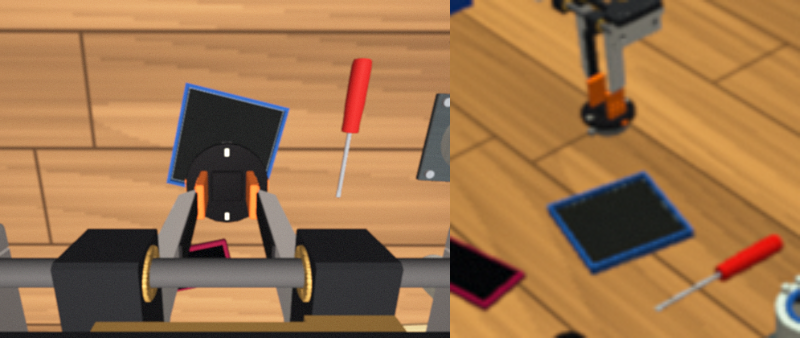

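The cap hangs level in the fingers (wrist part, centre (227,185)) above the tray (230,135 in that oblique view), which matches the measured tray centre. I lower it, feel for the floor and release.

```bash
python3 - <<'E'
from h import *
np.set_printoptions(precision=4,suppress=True)
def st(t):
    s=robot.get_state();print(t,s["time"],s["ee_pos"],"F",s["force"],s["opening"],s["grasp_force"]);return s
robot.move_linear([.524,-.181,.068],velocity=.1);robot.pause(.2);st("near")
print(robot.move_linear([.524,-.181,.054],velocity=.01,threshold=5));s=st("touch")
if s["ee_pos"][2]<.062:
    robot.gripper_to(.094);robot.pause(.3);st("open")
    p=np.array(robot.get_state()["ee_pos"])
    robot.move_linear(p+[0,0,.16],velocity=.1);robot.pause(.3);st("up")
    a=robot.grab_frame("wrist");c=robot.grab_frame("scene")
    cv2.imwrite("pics/e.png",np.hstack([cv2.resize(a,(450,338)),cv2.resize(c[100:240,150:295],(350,338))])[:,:,::-1])
E
```

```text
near 28.6 [ 0.5241 -0.1811  0.0683] F [-0.8609 -0.5095 -1.6432] 0.04065979946580782 23.360256850719452
True
touch 29.5917 [ 0.5241 -0.181   0.0575] F [-1.0519 -0.4656  6.7681] 0.04035740610160345 25.202108323574066
open 30.8333 [ 0.5236 -0.1809  0.057 ] F [0.624  0.1114 0.7339] 0.09401908549083003 0.0
up 32.8833 [ 0.5235 -0.1808  0.2169] F [ 0.6321 -0.7893 -0.5656] 0.09396315549630002 0.0
```

View pics/e.png

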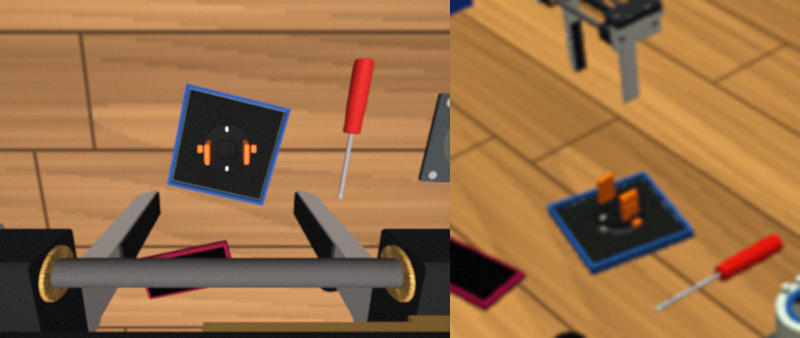

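The cap stands upright in the middle of the tray at (227,150). Its tabs are sprung out, the gripper is clear and the bystanders haven't moved.

```bash
python3 -c "
from rig import robot
print(robot.sign_off())"
```

```text
the job is handed in; nothing more can be done
None
```

The canister is open: the cap turned about 72° to its soft stop, lifted out cleanly, and now stands upright on its plug in the middle of the blue tray with both tabs sprung out; the job was handed in at about 33 s, and no verdict came back.

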